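Feed the press carrier round the bend to its register stop

ROBOT

A 6-joint arm with a two-finger parallel gripper is mounted at the origin on a cart in front of the work surface, level with it; the furniture and walls round the work are solid. World frame = base frame: x ahead of the robot, y to its left, z up, the work surface at z = 0. Lengths are in m, angles in rad, forces in N, time in s.
With the tool pointing down it reaches from about 0.35 to 0.725 m from the base axis. Payload 6 kg.
Tool frame: the origin (TCP) lies midway between the tips of the shut fingers; the grasp point (between the pads) lies 19 mm behind it; z points along the fingers, y is the line along which they close (so a half turn about z gives the same grasp; the last joint's range is limited). The gripper opens to 85 mm and grips with 20 to 120 N. Pads are 22 mm wide; open, the fingers measure 114 mm over their backs; the gripper's body (76 mm by 85 mm) begins 54 mm behind the grasp point. The pads swing forward as they close: fully open they stand 13 mm farther back than shut.
Start: joints at [-0.833, 0.04, 0.085, 0, -1.615, -0.334], TCP at [0.236, -0.552, 0.231] pointing down, gripper open.
Joint ranges: [-2.56, 2.56], [-1.29, 2.01], [-1.08, 1.49], [-3.29, 1.98], [-2.81, -0.18], [-2.99, 2.99]. Speed limits (rad/s): [2.57, 2.57, 3.01, 3.14, 3.14, 3.14].

INTERFACE

Orientations are given as a rotation vector (axis times angle).
In Python, from bench import manip gives the robot as it stands.
- The arm moves only by the tool step_arm, never from a script. Its argument "series" is a list that holds one entry, the list of rows, each a list of 7 numbers: the shift along the world's x, y, z in units of 40 mm (1.0 is 40 mm), then the turn, a rotation vector about the world's x, y, z in units of 6 degrees (1.0 is 6 degrees), then the opening, from -1 (shut) to 1 (fully open). In form: [[[dx, dy, dz, rx, ry, rz, claw], ...]]. A call has 1 to 20 rows; each row shifts and turns the commanded pose from where the row before left it; what a row does not reach is not made up. A row lasts 1/12 s, in which the tool goes at most 41.7 mm and 7.16 degrees, less where a joint would pass 70% of its speed; a pose out of reach is approached as far as the arm can. A call is refused whole if a number of a shift passes 1 or a number of a turn 1, either way. A call with a gripper value outside its range is refused whole. The fingers move at their own pace and stop on an object; the grip force is fixed at half the most. Time passes only in rows, so rows that do not move let the fingers close. It gives the time, the measured TCP pose, the force, the opening and the grip force at its end, in the units of the state.
- manip.sense(): the state, without advancing time (a new reading comes with each control period).
- manip.snapshot(name): name is "scene" or "side" or "wrist"; returns the picture (384x512x3 uint8, red, green, blue); there is no depth.
- manip.calibration(name): a dict with "mtx" (3x3 intrinsics, pixels), "R" (3x3) and "t" (3): a world point X has camera coordinates R X + t. Camera axes: x right, y down, z forward; pixel columns grow to the right and rows downward; lengths in m; the calibration is good to about 2 mm. A picture is of the moment at which its call begins: read the wrist's pose just before it. calibration takes no time and is no camera call; for the wrist camera it gives the pose at the moment of the call.
- manip.job_done(): hands the job in; it is judged then, once.
Trained networks look in the newest picture that a camera, given by its name, has taken for a name from the list of things; names that differ only in an ending like _2 or _b are one class to them, and where a whole thing is asked for, a point or a joint stands for the part that bears it (a point fixed in the world has none). Each returns a list of dicts, best first, with "score" (0 to 1); they miss things now and then, are a little off and sometimes report something else, mostly with a low value. They report only what shows in the picture. A call takes as long as a camera call. They do not tell look-alikes from the thing itself.
- manip.masks_of(camera, name): "region" (384x512 bool, what is visible of it) and "box" ([left, top, right, bottom] in pixels, round what is visible of it).
The state is a dict: "clock": time; "qpos": joint angles; "qvel": joint speeds; "joint_torque": joint torques, N m; "position": TCP position; "tcp_rot": TCP orientation; "wrist_force": force on the tool from outside, world axes, zero at the start; "moment": the same for the moment, N m; "finger_gap": opening from 0.0 (shut) to 1.0 (fully open); "grasp_force": force on a finger pad.
Only numpy, scipy, OpenCV 4.12 (cv2) and the standard library are available. Lean on these libraries where they do the work, as an engineer would, in place of code of your own. Each camera call takes 0.05 s, during which the arm holds its last target. There are 200 camera calls.

TASK

Lay the L-shaped corner piece flat in the matching nest of the press carrier, then push the carrier by its knob round the bend of the guide rails and under the screw press until its head has snapped through the sprung catch and is home against the register stop, where it holds in the interlock plunger. Feel for the stop and do not ram it: it is held by friction only and must not be shoved out of its setting. Do not knock over the glue bottle.

Things in the scene. Friction and masses are not known exactly. Their poses are not given: they have to be found in the camera images.
- track: Fixed L-shaped board with two steel guide rails (22 mm wide, tops 26 mm up) and a 15 mm slot between them. Origin: on the table where the centrelines of the slot's straight legs would cross; z up. Loading leg: x = 0, y from -320 to -90 mm. Then a 90 degree bend of 90 mm radius about (90, -90) mm. Press leg: y = 0, x from 90 to 410 mm. Board 12 mm thick, 110 mm wide.
- platen (a point): Middle of the underside of the green screw press's platen, 72 mm above the table, over the press leg at x = 250 mm; axes as the track's. Platen 85 mm along x, 120 mm along y. Pillars stand 82 mm to either side; crosshead up to 206 mm; T-bar along y at 285 mm height. The knob never goes under the press: home, it stands 75 mm or more before the platen.
- carrier: Loose aluminium carrier, about 0.55 kg, slides on the rails, captive (cannot be lifted off). Origin: at the height of the rail tops, midway between its two 12 mm guide pins at x = -40 and +40 mm, which stay in the slot. +x: front, z up. Frame 150 x 92 mm, its top 20 mm above the origin. It starts on the loading leg, its +x along the track's +y; home, its +x lies along the track's +x.
- knob (a point): The carrier's rigid upright round wooden knob, at the middle of its grip: 22 mm across, 125 mm behind the carrier's origin (x = -125, y = 0), 42 mm above the rail tops. The knob rises from a lug 13 mm above the rail tops up to 61 mm above them. It can turn in a light grip. Axes as the carrier's.
- nest (a point): Point on the floor of the L-shaped nest in the carrier where the corner piece's origin comes to lie, with the piece's x and y along this point's (the carrier's) x and y. At x = 0, y = -16, z = 8 mm of the carrier. The nest is 12 mm deep and 1.5 mm wider than the piece on every side.
- corner_piece: Loose L-shaped wooden piece, brown leather face on top, 26 mm high, 0.13 kg, starts flat, face up. Origin: underside, middle of the long arm; z up. Long arm 90 mm along x, 30 mm wide (y = -15 to 15); short leg at x = 15 to 45 mm reaches to y = +47 mm. The lowest 6 mm are relieved by 1 mm all round. Fits the nest one way only; seated, 14 mm stand above the frame.
- carrier_nose (a point): Foremost point of the round head (30 mm across) on the tongue at the carrier's front: 120 mm ahead of the carrier's origin (x = 120, y = 0), 9 mm above the rail tops. Axes as the carrier's.
- register_stop (a joint): How far (m) the register stop has been shoved from its setting, 0 at the start. It is a steel block across the press leg behind the platen; its face lies somewhere from 325 to 375 mm along it: feel for it. Two spring balls hold back the carrier's head from 20 mm before home (5 to 14 N at the knob in all), then snap behind it. Sliding alone: 2 to 6 N. Over 20 N the stop slips.
- interlock (a joint): How far (m) the press's interlock plunger is pushed in: a 7 mm brass pin with a weak spring (under 1 N) that stands 8 mm out of the middle of the register stop's face, against the carrier's nose. 0: free; 0.008: the nose touches the face, the carrier is home.
- glue_bottle: Glue bottle, 164 mm high, standing on the table; origin under its foot, z up.
Things that resemble listed ones, but are neither listed nor needed, are in the scene too. What is shaped like the glue_bottle but purple is not meant. There is more than one size of the corner_piece; the one meant has the size given above.

How it is judged:
By the outcome, as a careful person would: the job done as asked, in the order asked, and still so for the second after the job is handed in, with the robot touching nothing.
It also fails if it takes over 61 s, if anything falls off the work surface, if the arm or the gripper's body presses on something with over 40 N, if the wrist force passes 120 N, or if a joint passes its speed limit or range.

## Working session

There is one attempt and no reset: what is moved stays moved. The work goes in short steps, Python scripts to look and compute and a tool call to move; the robot and the scene stay as the last step left them, time stands still between calls to the robot, and variables do not carry over. Pictures are saved under pics/ and viewed, at most 10 in all, crops included, and the job is handed in when it is done.

Besides the shell and the picture viewer there is one more tool, called after "Request:" by a JSON object that holds its "method" and its "body", one argument or row to a line. step_arm: Moves the arm, as the interface text tells. Its arguments: {"type":"object","properties":{"series":{"type":"array"}},"required":["series"]}

```bash
mkdir -p pics
cat > h.py <<'E'
import numpy as np, cv2
from bench import manip
def snap(cam,fn=None):
    im=manip.snapshot(cam)
    if fn: cv2.imwrite('pics/'+fn,im[:,:,::-1])
    return im
def ray(cam,uv,z):
    c=manip.calibration(cam);K,R,t=[np.array(c[k]) for k in('mtx','R','t')]
    d=R.T@np.linalg.inv(K)@np.array([uv[0],uv[1],1.]);o=-R.T@t
    return o+d*(z-o[2])/d[2]
def proj(cam,X):
    c=manip.calibration(cam);K,R,t=[np.array(c[k]) for k in('mtx','R','t')]
    p=(K@(R@np.atleast_2d(X).T+t[:,None])).T
    return p[:,:2]/p[:,2:]
E
python3 - <<'E'
from h import *
a=snap('scene');b=snap('side')
cv2.imwrite('pics/a.png',cv2.resize(a,(800,600))[:,:,::-1]);cv2.imwrite('pics/b.png',cv2.resize(b,(800,600))[:,:,::-1])
cv2.imwrite('pics/sc.png',a[:,:,::-1]);cv2.imwrite('pics/sd.png',b[:,:,::-1])
print(manip.sense())
for cam in('scene','side'):
  c=manip.calibration(cam);print(cam,-np.array(c['R']).T@c['t'],c['mtx'][0][0])
  for n in('track','carrier','knob','corner_piece','glue_bottle','carrier_nose','register_stop'):
    for d in manip.masks_of(cam,n): print(cam,n,round(d['score'],2),np.round(d['box']),d['region'].sum())
E
```

```text
{'clock': 0.1, 'qpos': array([-8.33297336e-01,  4.07651470e-02,  8.39193768e-02, -3.97153012e-04,
       -1.61550302e+00, -3.33703179e-01]), 'qvel': array([-0.00176777, -0.00129616,  0.00129054,  0.0012977 , -0.00058968,
       -0.00075705]), 'joint_torque': array([-4.92763313e-03, -3.69349051e+01,  3.48277974e+01,  6.95170596e+00,
       -4.60190713e-03,  2.30991520e-05]), 'position': array([ 0.23569874, -0.55144853,  0.2303781 ]), 'tcp_rot': array([ 6.29916769e-01, -3.07733152e+00, -2.41483500e-03]), 'wrist_force': array([-0.24771938, -0.11093947, -0.26654319]), 'moment': array([ 0.06215583, -0.02283467, -0.00145614]), 'grasp_force': 0.0, 'finger_gap': 0.9981015643782282}
scene [ 0.19938804 -1.06809654  1.06094788] 382.4684802799369
scene track 0.78 [171.  59. 281. 216.] 4827
scene carrier 0.8 [182. 148. 227. 194.] 1038
scene knob 0.59 [187. 149. 226. 194.] 1086
scene knob 0.15 [172.  59. 285. 213.] 5058
scene corner_piece 0.75 [226. 303. 275. 349.] 1224
scene corner_piece 0.62 [240. 173. 262. 197.] 300
scene glue_bottle 0.88 [262. 190. 282. 233.] 543
scene glue_bottle 0.58 [239. 198. 251. 239.] 455
scene carrier_nose 0.67 [182. 148. 228. 192.] 1097
scene register_stop 0.62 [261. 109. 275. 124.] 150
side [0.49125951 0.82603797 0.84518592] 403.71916345184286
side track 0.72 [274. 217. 303. 289.] 1439
side track 0.56 [135. 187. 308. 325.] 9836
side carrier 0.62 [271. 217. 305. 286.] 1492
side knob 0.8 [268. 219. 302. 288.] 1536
side corner_piece 0.98 [299. 158. 335. 177.] 467
side corner_piece 0.69 [236. 218. 256. 243.] 321
side corner_piece 0.51 [272. 216. 304. 287.] 1521
side glue_bottle 0.6 [277. 173. 290. 215.] 520
side glue_bottle 0.37 [137. 188. 305. 327.] 9922
side carrier_nose 0.88 [273. 214. 309. 285.] 1485
side register_stop 0.72 [149. 272. 175. 298.] 427
```

View pics/a.png

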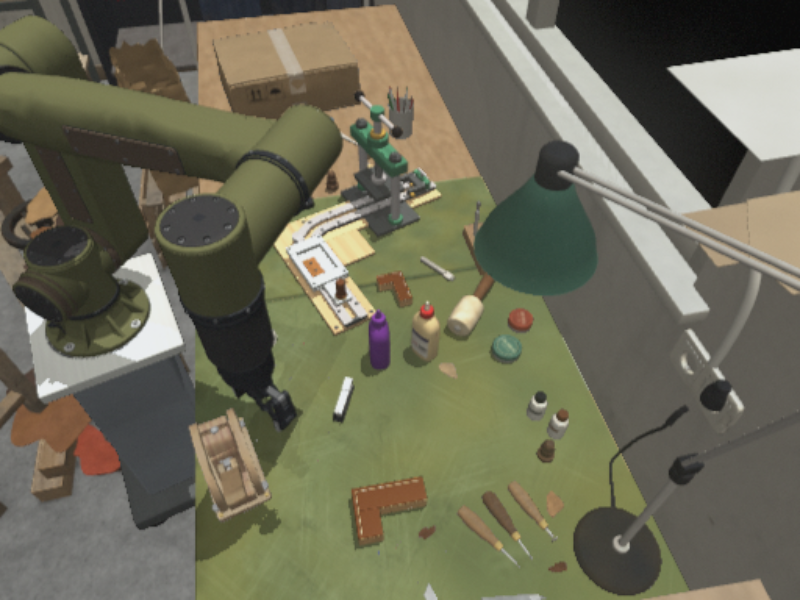

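View pics/b.png

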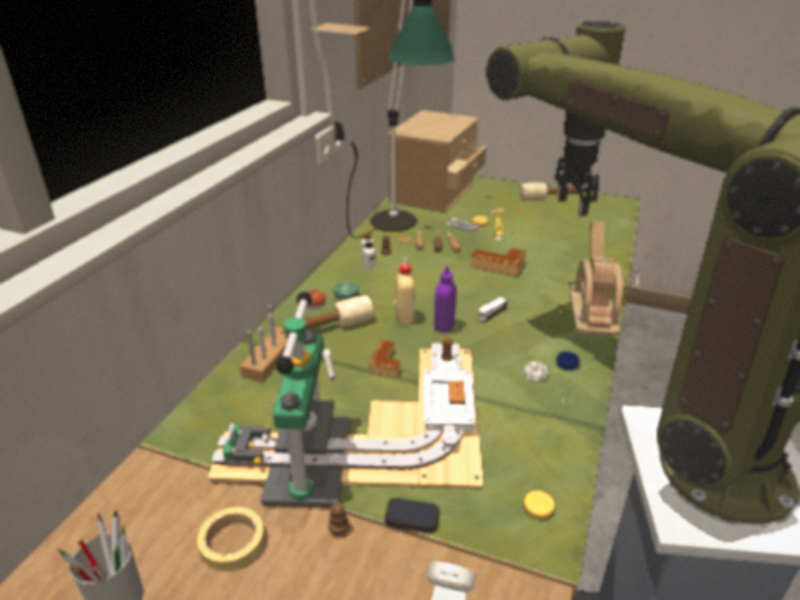

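The scene image shows an L piece at about (390,505) and another at (395,285). The carrier is on its track at (320,265), and the press is at (380,150). The tan glue bottle is at (425,335) and the purple one at (378,340). Next I'll measure the piece sizes and fit the track.

Run:
```python
from h import *
a=cv2.imread('pics/sc.png');b=cv2.imread('pics/sd.png')
A=cv2.resize(a[60:220,165:290],None,fx=3.6,fy=3.6,interpolation=cv2.INTER_CUBIC)
B=cv2.resize(b[205:330,130:312],None,fx=1.9,fy=1.9,interpolation=cv2.INTER_CUBIC)
C=cv2.resize(a[295:355,220:280],None,fx=4,fy=4,interpolation=cv2.INTER_CUBIC)
o=np.zeros((600,800,3),np.uint8);o[:A.shape[0],:A.shape[1]]=A;o[:B.shape[0],452:452+B.shape[1]]=B;o[300:540,460:700]=C
cv2.imwrite('pics/c.png',o)
snap('scene')
for d in manip.masks_of('scene','corner_piece'):
    m=d['region'].astype(np.uint8);c=max(cv2.findContours(m,0,2)[0],key=cv2.contourArea)[:,0]
    P=np.array([ray('scene',p,.015)[:2] for p in c])
    print(d['score'],cv2.minAreaRect((P*1000).astype(np.float32)),P.mean(0))
for d in manip.masks_of('scene','glue_bottle'):
    x=d['box'];print('bottle',ray('scene',((x[0]+x[2])/2,x[3]-3),0))
```

```text
0.88 ((628.7809448242188, -242.07470703125), (114.67770385742188, 73.52954864501953), 78.34102630615234) [ 0.63866977 -0.23631148]
0.83 ((384.6410217285156, -704.6083984375), (101.69879913330078, 132.01495361328125), 72.66751861572266) [ 0.38074183 -0.69541538]
bottle [ 0.59444577 -0.45208591  0.        ]
bottle [ 0.51477406 -0.41128368  0.        ]
```

View pics/c.png

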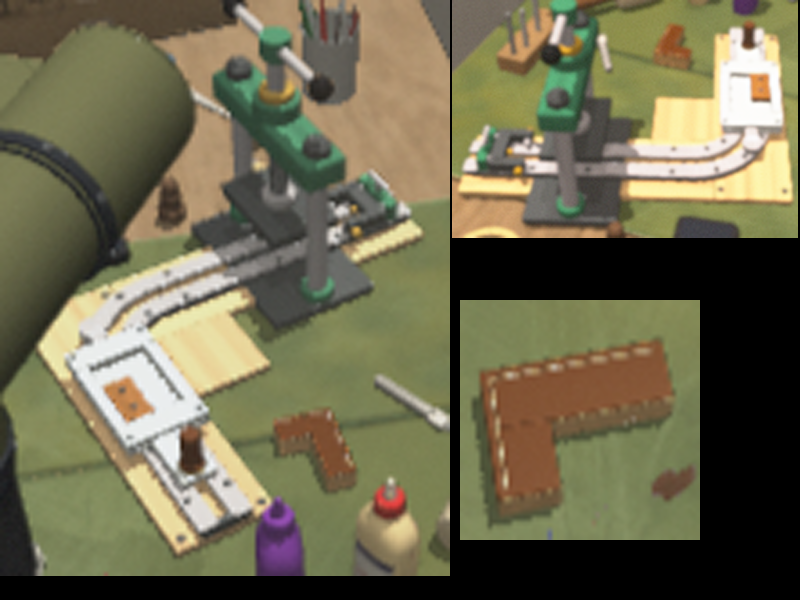

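```bash
cat > fit.py <<'E'
from h import *
from scipy.optimize import least_squares, minimize
L=np.array([[-45,-15],[45,-15],[45,47],[15,47],[15,15],[-45,15]])/1000.
def R2(a): return np.array([[np.cos(a),-np.sin(a)],[np.sin(a),np.cos(a)]])
def sil(cam,p,poly,z0,z1,s=4):
    q=poly*(p[3] if len(p)>3 else 1)@R2(p[2]).T+p[:2]
    n=len(q);b=proj(cam,np.c_[q,np.full(n,z0)]);t=proj(cam,np.c_[q,np.full(n,z1)])
    m=np.zeros((384*s,512*s),np.uint8)
    for f in [t,b]+[np.array([b[i],b[(i+1)%n],t[(i+1)%n],t[i]]) for i in range(n)]:
        cv2.fillPoly(m,[np.round(((f+.5)*s-.5)*16).astype(np.int32)],1,shift=4)
    return m
def fitL(obs,p0,z0=0,z1=.026,steps=(.015,.015,.2)):
    big={c:cv2.resize(m.astype(np.uint8),None,fx=4,fy=4,interpolation=0) for c,m in obs.items()}
    def cost(p):
        r=0
        for c,m in big.items():
            k=sil(c,p,L,z0,z1); r+=1-(k&m).sum()/max((k|m).sum(),1)
        return r
    best=None
    for a in np.arange(0,2*np.pi,np.pi/4) if p0[2] is None else [p0[2]]:
        x0=np.array([p0[0],p0[1],a]+list(p0[3:]));n=len(x0)
        st=list(steps)+[.1]*(n-3)
        r=minimize(cost,x0,method='Nelder-Mead',options=dict(initial_simplex=np.vstack([x0]+[x0+np.eye(n)[i]*st[i] for i in range(n)]),maxiter=150,xatol=1e-4,fatol=1e-4))
        if best is None or r.fun<best.fun: best=r
    return best
E
python3 - <<'E'
from fit import *
snap('scene');snap('side')
M=manip.masks_of('scene','corner_piece');N=manip.masks_of('side','corner_piece')
pick=lambda Q,x,y:min(Q,key=lambda d:np.hypot(d['box'][:2].mean()*0+(d['box'][0]+d['box'][2])/2-x,(d['box'][1]+d['box'][3])/2-y))
s,d=pick(M,251,185)['region'],pick(N,246,230)['region']
r=fitL({'scene':s,'side':d},(.63,-.24,None));print('small',r.x,r.fun)
r=fitL({'scene':s,'side':d},(*r.x,1.));print('small scale',r.x,r.fun)
s,d=pick(M,250,326)['region'],pick(N,317,168)['region']
r=fitL({'scene':s,'side':d},(.38,-.70,None,1.2));print('big',r.x,r.fun)
# track: (cam, pixel, track xyz) ; 'c' = carrier frame
S=lambda x,y:(x/3.6+165-.4,y/3.6+60-.4)
D=lambda x,y:((x-452)/1.9+130-.3,y/1.9+205-.3)
F=[('scene',S(70,353),-75,46),('scene',S(143,333),-76,46)]
obs=[('scene',S(70,353),(-46,75,46),1),('scene',S(143,333),(46,75,46),1),('scene',S(208,408),(46,-75,46),1),('scene',S(130,448),(-46,-75,46),1),
('scene',S(190,429),(0,-125,87),1),('scene',S(178,552),(-55,-320,12),0),('scene',S(270,498),(55,-320,12),0),('scene',S(424,236),(410,-55,12),0),
('side',D(722,67),(46,-75,46),1),('side',D(775,67),(-46,-75,46),1),('side',D(749,24),(0,-125,87),1),('side',D(793,199),(-55,55,12),0),('side',D(458,192),(410,55,12),0),('side',D(722,125),(46,75,46),1),('side',D(781,128),(-46,75,46),1)]
def f(p,full=False):
    r=[]
    for cam,uv,X,c in obs:
        x=np.array(X)/1000.
        if c: x[1]+=p[3]
        w=np.r_[R2(p[2])@x[:2]+p[:2],x[2]]
        r.append(proj(cam,w)[0]-uv)
    return np.array(r) if full else np.ravel(r)
r=least_squares(f,[.45,.1,.4,-.18],loss='soft_l1');print(r.x);print(np.round(f(r.x,True),1).tolist())
E
```

```text
Traceback (most recent call last):
AttributeError: 'list' object has no attribute 'mean'
```

```bash
cat > t1.py <<'E'
from fit import *
snap('scene');snap('side')
M=manip.masks_of('scene','corner_piece');N=manip.masks_of('side','corner_piece')
pick=lambda Q,x,y:min(Q,key=lambda d:np.hypot((d['box'][0]+d['box'][2])/2-x,(d['box'][1]+d['box'][3])/2-y))
s,d=pick(M,251,185)['region'],pick(N,246,230)['region']
r=fitL({'scene':s,'side':d},(.63,-.24,None));print('small',r.x,r.fun)
r=fitL({'scene':s,'side':d},(*r.x,1.));print('small scale',r.x,r.fun)
s,d=pick(M,250,326)['region'],pick(N,317,168)['region']
r=fitL({'scene':s,'side':d},(.38,-.70,None,1.2));print('big',r.x,r.fun)
# track: (cam, pixel, track xyz) ; 'c' = carrier frame
S=lambda x,y:(x/3.6+165-.4,y/3.6+60-.4)
D=lambda x,y:((x-452)/1.9+130-.3,y/1.9+205-.3)
obs=[('scene',S(70,353),(-46,75,46),1),('scene',S(143,333),(46,75,46),1),('scene',S(208,408),(46,-75,46),1),('scene',S(130,448),(-46,-75,46),1),
('scene',S(190,429),(0,-125,87),1),('scene',S(178,552),(-55,-320,12),0),('scene',S(270,498),(55,-320,12),0),('scene',S(424,236),(410,-55,12),0),
('side',D(722,67),(46,-75,46),1),('side',D(775,67),(-46,-75,46),1),('side',D(749,24),(0,-125,87),1),('side',D(793,199),(-55,55,12),0),('side',D(458,192),(410,55,12),0),('side',D(722,125),(46,75,46),1),('side',D(781,128),(-46,75,46),1)]
def f(p,full=False):
    r=[]
    for cam,uv,X,c in obs:
        x=np.array(X)/1000.
        if c: x[1]+=p[3]
        w=np.r_[R2(p[2])@x[:2]+p[:2],x[2]]
        r.append(proj(cam,w)[0]-uv)
    return np.array(r) if full else np.ravel(r)
r=least_squares(f,[.45,.1,.4,-.18],loss='soft_l1');print(r.x);print(np.round(f(r.x,True),1).tolist())
E
python3 t1.py
```

```text
Traceback (most recent call last):
  File "t1.py", line 6, in <module>
    r=fitL({'scene':s,'side':d},(.63,-.24,None));print('small',r.x,r.fun)
  File "fit.py", line 23, in fitL
    r=minimize(cost,x0,method='Nelder-Mead',options=dict(initial_simplex=np.vstack([x0]+[x0+np.eye(n)[i]*st[i] for i in range(n)]),maxiter=150,xatol=1e-4,fatol=1e-4))
  File "fit.py", line 17, in cost
    k=sil(c,p,L,z0,z1); r+=1-(k&m).sum()/max((k|m).sum(),1)
  File "fit.py", line 7, in sil
    n=len(q);b=proj(cam,np.c_[q,np.full(n,z0)]);t=proj(cam,np.c_[q,np.full(n,z1)])
                                                  ~~~~^^^^^^^^^^^^^^^^^^^^^^^^^^^^
  File "h.py", line 12, in proj
    c=manip.calibration(cam);K,R,t=[np.array(c[k]) for k in('mtx','R','t')]
ValueError: time passes only in moves, steps and waits
```

```bash
sed -i 's/manip.calibration(cam)/cal(cam)/' h.py
cat >> h.py <<'E'
_C={}
def cal(cam):
    if cam not in _C: _C[cam]=manip.calibration(cam)
    return _C[cam]
E
python3 t1.py
```

```text
small [ 0.64143923 -0.24679005  1.39057694] 0.27220858976616735
small scale [ 0.6423973 -0.2463285  1.3975646  0.9673198] 0.26518076301199334
big [ 0.38942546 -0.682649    2.85220018  1.43416746] 0.30166155586971755
[ 0.48465929  0.03209215  0.07189527 -0.1293189 ]
[[-2.3, -0.1], [-0.8, -3.3], [-0.2, 0.1], [-1.3, -1.2], [-0.6, 0.1], [-0.9, -1.2], [1.0, 0.9], [-1.3, -0.9], [-1.3, -3.1], [0.1, -2.5], [-0.8, -0.1], [-0.8, 0.0], [0.9, -0.4], [-1.3, -0.2], [0.2, -1.1]]
```

Request:
{"method": "step_arm", "body": {
  "series": [
    [[0.72,0.54,0.05,0,0,0.67,1],[0.72,0.54,0.05,0,0,0.67,1],[0.72,0.54,0.05,0,0,0.67,1],[0.72,0.54,0.05,0,0,0.67,1],[0.72,0.54,0.05,0,0,0.67,1],[0.72,0.54,0,0,0,0.67,1],[0.72,0.54,0,0,0,0.67,1],[0.72,0.54,0,0,0,0.67,1],[0.72,0.54,0,0,0,0.67,1],[0.72,0.54,0,0,0,0.67,1],[0.72,0.54,0,0,0,0.67,1],[0.72,0.54,0,0,0,0.67,1],[0.72,0.54,-0.3,0,0,0.67,1],[0.72,0.54,-0.3,0,0,0.67,1],[0,0,-0.3,0,0,0,1]]
  ]
}}

```text
clock: 2.8
position: [0.6425, -0.2449, 0.2024]
tcp_rot: [2.017, -2.408, -0.003]
wrist_force: [-0.9, 0.1, -1.2]
finger_gap: 0.996
grasp_force: 0.0
```

```bash
cat > t2.py <<'E'
from fit import *
import sys
s=manip.sense();print(s['clock'],s['position'],s['tcp_rot'])
cal('wrist');a=snap('wrist')
cv2.imwrite('pics/%s.png'%sys.argv[1],a[:,:,::-1])
M=manip.masks_of('wrist','corner_piece')
for d in M: print(d['score'],d['box'])
obs={'wrist':M[0]['region']}
for x0 in ((.641,-.247,1.39),(.641,-.247,1.39,1.)):
    r=fitL(obs,x0,steps=(.01,.01,.1));print(r.x,r.fun)
E
python3 t2.py w1
```

```text
2.8 [ 0.6425094  -0.24492206  0.20238318] [ 2.01661774 -2.40844162 -0.00341254]
0.68 [245.8, 130.7, 297.2, 207.0]
[ 0.64244792 -0.24631484  1.3745836 ] 0.03518358939868427
[ 0.6424149  -0.24639212  1.37487788  0.99986116] 0.03455973716909211
```

View pics/w1.png

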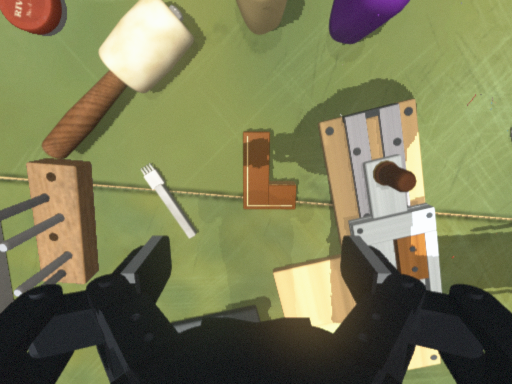

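Wrist view: the piece is at (270,170), the fit's scale is 1.00, and it's isolated. The carrier frame's rear and the knob are visible at (400,178).

Request:
{"method": "step_arm", "body": {
  "series": [
    [[-0.02,-0.11,-0.75,0,0,-0.18,1],[0,0,-0.75,0,0,0,1],[0,0,-0.75,0,0,0,1],[0,0,-0.75,0,0,0,1],[0,0,-0.75,0,0,0,1],[0,0,-0.6,0,0,0,1],[0,0,-0.25,0,0,0,1],[0,0,-0.13,0,0,0,1],[0,0,0,0,0,0,1],[0,0,0,0,0,0,-1],[0,0,0,0,0,0,-1],[0,0,0,0,0,0,-1],[0,0,0,0,0,0,-1],[0,0,0,0,0,0,-1],[0,0,0,0,0,0,-1],[0,0,0,0,0,0,-1],[0,0,0,0,0,0,-1]]
  ]
}}

```text
clock: 4.32
position: [0.6389, -0.2539, 0.0175]
tcp_rot: [-1.984, 2.435, -0.003]
wrist_force: [0.1, 0.6, 5.5]
finger_gap: 0.33
grasp_force: 61.2
```

Request:
{"method": "step_arm", "body": {
  "series": [
    [[0,0,0.3,0,0,0,-1],[0,0,0.7,0,0,0,-1],[0,0,0.9,0,0,0,-1],[0,0,0.9,0,0,0,-1],[-0.32,0.63,0.3,0,0,0.26,-1],[-0.32,0.63,0.3,0,0,0.26,-1],[-0.32,0.63,0.3,0,0,0.26,-1],[-0.32,0.63,0.3,0,0,0.26,-1],[-0.32,0.63,0.3,0,0,0.26,-1],[-0.32,0.63,0.3,0,0,0.26,-1],[-0.32,0.63,0.3,0,0,0.26,-1],[-0.32,0.63,0.3,0,0,0.26,-1],[-0.32,0.63,0.3,0,0,0.26,-1],[-0.32,0.63,0.2,0,0,0.22,-1],[0,0,0,0,0,0,-1],[0,0,0,0,0,0,-1]]
  ]
}}

```text
clock: 5.65
position: [0.5097, -0.0006, 0.2451]
tcp_rot: [-2.294, 2.145, -0.0]
wrist_force: [0.4, -0.0, -2.1]
finger_gap: 0.331
grasp_force: 60.5
```

```bash
cat > t3.py <<'E'
from fit import *
import sys
s=manip.sense();print(s['clock'],s['position'],s['tcp_rot'],s['finger_gap'])
cal('wrist');a=snap('wrist')
cv2.imwrite('pics/%s.png'%sys.argv[1],a[:,:,::-1])
cv2.imwrite('pics/%s_big.png'%sys.argv[1],cv2.resize(a,(800,600),interpolation=cv2.INTER_CUBIC)[:,:,::-1])
for n in ('corner_piece','carrier','knob'):
    for d in manip.masks_of('wrist',n): print(n,d['score'],d['box'])
import pickle;pickle.dump(manip.calibration('wrist'),open('%s.pkl'%sys.argv[1],'wb'))
E
python3 t3.py w2
```

```text
5.65 [ 0.50969493 -0.00056951  0.24507278] [-2.29353967e+00  2.14477475e+00 -4.43113816e-04] 0.3312294455457992
corner_piece 0.71 [225.8, 164.7, 335.8, 320.5]
carrier 0.61 [232.7, 0.1, 321.9, 170.6]
knob 0.55 [233.7, 0.0, 320.2, 169.8]
```

View pics/w2_big.png

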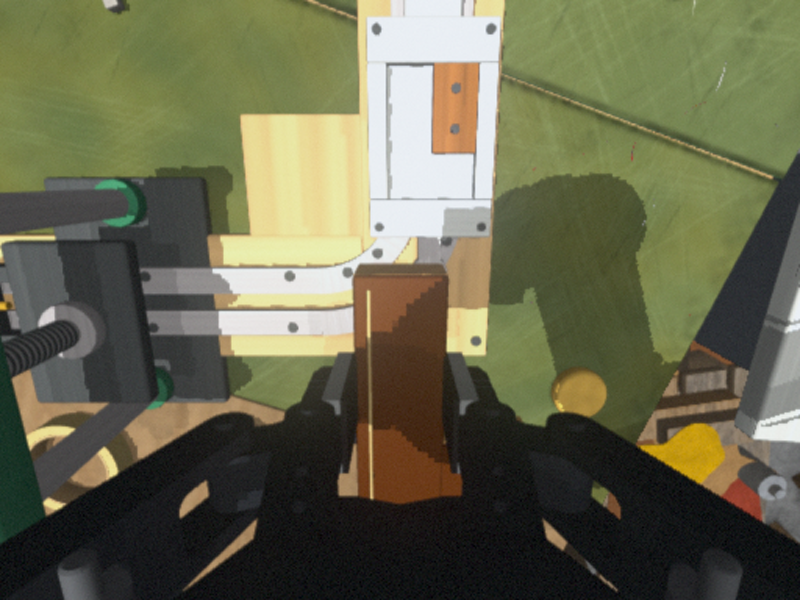

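The wrist view shows the frame top corners at about (368,17), (501,17), (371,236) and (490,236). The empty nest is at (430,130), and the held piece has its rear end at (400,272). I'll zoom in for exact corners.

Run:
```python
import cv2,numpy as np
a=cv2.imread('pics/w2.png')
o=np.zeros((600,800,3),np.uint8)
A=cv2.resize(a[0:160,228:328],None,fx=3.7,fy=3.7,interpolation=cv2.INTER_CUBIC)
B=cv2.resize(a[160:330,205:310],None,fx=3.5,fy=3.5,interpolation=cv2.INTER_CUBIC)
o[:A.shape[0],:A.shape[1]]=A;o[:B.shape[0],420:420+B.shape[1]]=B
cv2.imwrite('pics/w2z.png',o)
```

```text
(no output)
```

View pics/w2z.png

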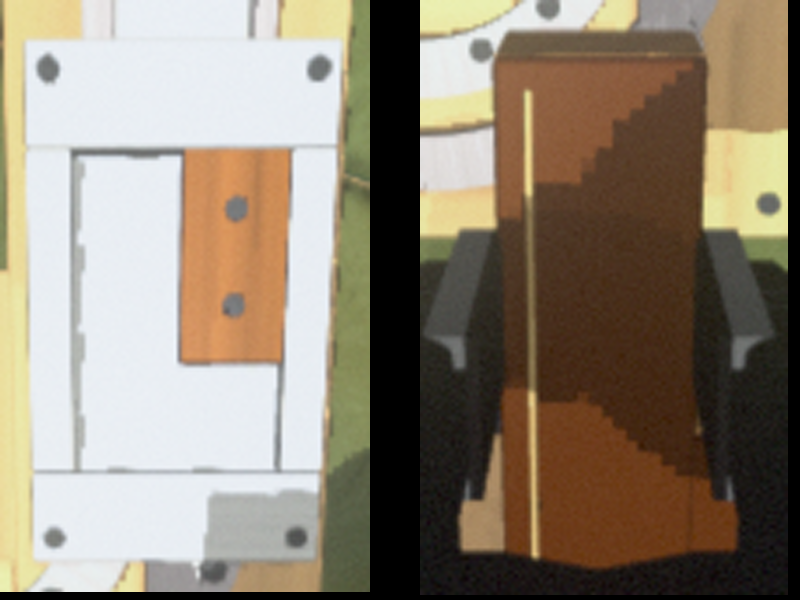

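```bash
cat > t4.py <<'E'
import h,pickle
h._C['wrist']=pickle.load(open('w2.pkl','rb'))
from fit import *
A=lambda x,y:((x+.5)/3.7+228-.5,(y+.5)/3.7-.5)
B=lambda x,y:((x-420+.5)/3.5+205-.5,(y+.5)/3.5+160-.5)
fr=[(A(25,40),-75,-46),(A(342,40),-75,46),(A(34,559),75,-46),(A(317,561),75,46),(A(71,150),-46.5,-32.5),(A(76,470),46.5,-32.5),(A(292,150),-46.5,32.5),(A(282,362),13.5,32.5),(A(277,470),46.5,32.5)]
pc=[(B(497,58),-45,-15,26),(B(707,58),-45,15,26),(B(508,32),-44,-14,0),(B(697,32),-44,14,0),(B(504,400),None,-15,26),(B(694,400),None,15,26)]
def W(p,x,y,z): return np.r_[R2(p[2])@np.array([x,y])/1000+p[:2],z]
f=lambda p:np.ravel([proj('wrist',W(p,x,y,.046))[0]-uv for uv,x,y in fr])
r=least_squares(f,[.5,-.1,1.64]);print('carrier',r.x,np.round(f(r.x),1).tolist());c=r.x
def g(p):
    o=[]
    for uv,x,y,z in pc:
        w=W(p,-45 if x is None else x,y,p[3]+z/1000)
        if x is None:  # point on the side edge: match column at that row
            w2=W(p,0,y,p[3]+z/1000);a,b=proj('wrist',[w,w2]);t=(uv[1]-a[1])/(b[1]-a[1]);o.append((a+t*(b-a))[0]-uv[0])
        else: o+=list(proj('wrist',w)[0]-uv)
    return np.array(o)
q=least_squares(g,[.51,0,1.64,.228]);print('piece',q.x,np.round(g(q.x),1).tolist());q=q.x
n=W(c,0,-16,.034);print('nest',n,'delta units',np.round(np.r_[n[:2]-q[:2],n[2]-q[3]]/.04,2),'turn',np.degrees(c[2]-q[2])/6)
E
python3 t4.py
```

```text
carrier [ 0.49365916 -0.10061831  1.63662049] [-0.8, -0.9, 0.8, -1.0, -0.5, 1.4, 0.1, 0.7, -0.2, -0.7, -0.8, 0.9, 0.2, -0.8, 0.5, 0.3, 0.6, 0.9]
piece [0.50992066 0.00604222 1.62755745 0.22472018] [-0.7, -0.0, 1.0, 0.4, 2.3, -0.4, -2.9, -0.1, -0.8, 1.0]
nest [ 0.50962451 -0.09956589  0.034     ] delta units [-0.01 -2.64 -4.77] turn 0.08654566721572332
```

```bash
sed -i 's/-44,-14,0)/-45,-15,6)/;s/-44,14,0)/-45,15,6)/' t4.py; python3 t4.py; sed 's/W(p,x,y,.046)/W(p,x,y,p[3])/;s/\[.5,-.1,1.64\])/[.5,-.1,1.64,.046])/' t4.py >t5.py; python3 t5.py; sed -i 's/proj(.wrist.,W(p,x,y,p\[3\]))\[0\]/&/' t5.py
```

```text
carrier [ 0.49365916 -0.10061831  1.63662049] [-0.8, -0.9, 0.8, -1.0, -0.5, 1.4, 0.1, 0.7, -0.2, -0.7, -0.8, 0.9, 0.2, -0.8, 0.5, 0.3, 0.6, 0.9]
piece [0.50986371 0.00667122 1.62775304 0.2213891 ] [-0.0, -0.2, 0.3, 0.2, 0.2, -0.2, -0.7, 0.2, -0.1, 0.3]
nest [ 0.50962451 -0.09956589  0.034     ] delta units [-0.01 -2.66 -4.68] turn 0.08467791892759767
carrier [ 0.49328632 -0.10129547  1.63640591  0.04074519] [-0.1, 0.2, 0.1, 0.1, 0.1, 0.3, -0.4, -0.4, 0.3, -0.2, -0.3, 0.2, -0.2, -0.2, 0.1, -0.0, 0.3, 0.1]
piece [0.50986371 0.00667122 1.62775304 0.2213891 ] [-0.0, -0.2, 0.3, 0.2, 0.2, -0.2, -0.7, 0.2, -0.1, 0.3]
nest [ 0.50925189 -0.10024647  0.034     ] delta units [-0.02 -2.67 -4.68] turn 0.08262889805754227
```

Request:
{"method": "step_arm", "body": {
  "series": [
    [[0,-0.5,0,0,0,0.08,-1],[0,-0.8,0,0,0,0,-1],[-0.02,-0.8,-0.2,0,0,0,-1],[0,-0.5,-0.6,0,0,0,-1],[0,-0.07,-0.8,0,0,0,-1],[0,0,-0.8,0,0,0,-1],[0,0,-0.8,0,0,0,-1],[0,0,-0.7,0,0,0,-1],[0,0,-0.4,0,0,0,-1],[0,0,-0.09,0,0,0,-1],[0,0,0,0,0,0,-1],[0,0,0,0,0,0,-1],[0,0,0,0,0,0,-1]]
  ]
}}

```text
clock: 6.93
position: [0.5104, -0.1088, 0.0703]
tcp_rot: [-2.299, 2.138, -0.003]
wrist_force: [0.0, 0.6, -1.5]
finger_gap: 0.33
grasp_force: 60.4
```

Request:
{"method": "step_arm", "body": {
  "series": [
    [[-0.03,0.03,-0.06,0,0,0,-1],[0,0,-0.06,0,0,0,-1],[0,0,-0.06,0,0,0,-1],[0,0,-0.06,0,0,0,-1],[0,0,0,0,0,0,-1],[0,0,0,0,0,0,-1]]
  ]
}}

```text
clock: 7.43
position: [0.5081, -0.1073, 0.0587]
tcp_rot: [2.301, -2.139, -0.0]
wrist_force: [-0.5, -1.1, -0.7]
finger_gap: 0.33
grasp_force: 60.5
```

Request:
{"method": "step_arm", "body": {
  "series": [
    [[0.01,0,-0.05,0,0,0,-1],[0,0,-0.05,0,0,0,-1],[0,0,-0.05,0,0,0,-1],[0,0,-0.02,0,0,0,-1],[0,0,0,0,0,0,-1],[0,0,0,0,0,0,-1]]
  ]
}}

```text
clock: 7.93
position: [0.5085, -0.1073, 0.0518]
tcp_rot: [2.301, -2.139, -0.0]
wrist_force: [1.3, -0.2, -2.7]
finger_gap: 0.329
grasp_force: 60.4
```

Request:
{"method": "step_arm", "body": {
  "series": [
    [[0,0,0,0,0,0,-0.2],[0,0,0,0,0,0,0.2],[0,0,0,0,0,0,1],[0,0,0,0,0,0,1],[0,0,0,0,0,0,1],[0,0,0.3,0,0,0,1],[0,0,0.6,0,0,0,1],[0,0,0.9,0,0,0,1],[0,0,0.9,0,0,0,1],[0,0,0.9,0,0,0,1],[0,0,0.9,0,0,0,1],[0,0,0.5,0,0,0,1],[0,0,0,0,0,0,1],[0,0,0,0,0,0,1]]
  ]
}}

```text
clock: 9.1
position: [0.509, -0.1073, 0.2544]
tcp_rot: [-2.299, 2.137, -0.004]
wrist_force: [-0.3, -0.3, -1.0]
finger_gap: 0.998
grasp_force: 0.0
```

```bash
python3 t3.py w3
```

```text
9.1 [ 0.50897952 -0.10731193  0.25435924] [-2.29893173  2.13724761 -0.00352527] 0.9975223095514325
corner_piece 0.97 [247.1, 135.8, 295.2, 210.1]
carrier 0.84 [229.9, 52.8, 305.6, 258.4]
knob 0.78 [230.5, 52.8, 308.9, 259.1]
```

View pics/w3_big.png

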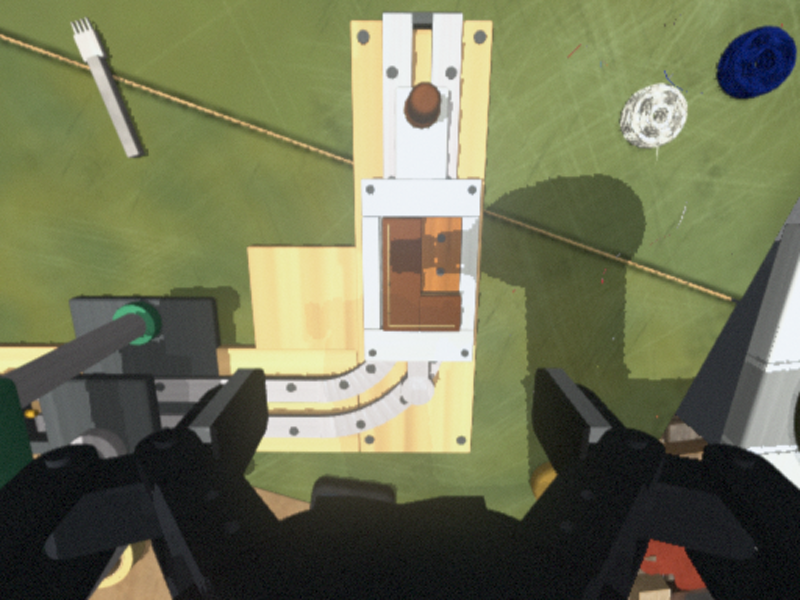

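The piece lies inside the nest, with an even gap around it, at (423,273). The knob top is at (427,92). Board corners are at (352,20), (493,22) and (470,452).

```bash
cat > t6.py <<'E'
import h,pickle
h._C['wrist']=pickle.load(open('w3.pkl','rb'))
from fit import *
S=lambda x,y:((x+.5)*.64-.5,(y+.5)*.64-.5)
# params: track x,y,yaw,zoff, carrier s
T=[(S(352,20),55,-320,12,0),(S(493,22),-55,-320,12,0),(S(470,452),-55,55,12,0),
(S(362,180),46,-75,46,1),(S(481,180),-46,-75,46,1),(S(363,361),46,75,46,1),(S(472,360),-46,75,46,1),(S(427,92),0,-125,87,1)]
def f(p):
    return np.ravel([proj('wrist',np.r_[R2(p[2])@(np.array([x,y+c*p[4]*1000])/1000)+p[:2],z/1000+p[3]])[0]-uv for uv,x,y,z,c in T])
r=least_squares(f,[.485,.03,.066,-.005,-.13],loss='soft_l1');print(r.x,np.round(f(r.x),1).tolist())
p=r.x;w=lambda x,y:R2(p[2])@np.array([x,y])+p[:2]
print('knob',w(0,p[4]-.125),'nest',w(.016,p[4]))
d=max(manip.masks_of('wrist','corner_piece'),key=lambda d:d['score'])
import fit
for z in (.034,.040):
    r=fitL({'wrist':d['region']},(*w(.016,p[4]),p[2]+np.pi/2,1.),z0=z+.012+p[3],z1=z+.026+p[3],steps=(.004,.004,.05));print(z,r.x,r.fun)
E
python3 t6.py
```

```text
[ 0.4830818   0.02980407  0.06493943 -0.00235349 -0.12974527] [-0.8, 0.3, 1.1, 0.1, -0.1, -0.5, -0.6, -1.8, 0.8, -1.1, 0.3, -0.1, -0.0, 1.0, -0.2, 3.0]
knob [ 0.49961319 -0.22440424] nest [ 0.50746774 -0.09862941]
0.034 [ 0.50626389 -0.10050683  1.6395457   0.98831539] 0.028706350192618357
0.04 [ 0.50639987 -0.10169813  1.64250865  0.96874265] 0.029015079878564665
```

Request:
{"method": "step_arm", "body": {
  "series": [
    [[-0.05,-0.6,0,0,0,-0.06,1],[-0.05,-0.8,0,0,0,0,1],[-0.05,-0.8,-0.2,0,0,0,1],[-0.05,-0.6,-0.6,0,0,0,1],[0,-0.16,-0.8,0,0,0,1],[0,0,-0.8,0,0,0,1],[0,0,-0.8,0,0,0,1],[0,0,-0.8,0,0,0,1],[0,0,-0.7,0,0,0,1],[0,0,-0.3,0,0,0,1],[0,0,-0.06,0,0,0,1],[0,0,0,0,0,0,1],[0,0,0,0,0,0,1]]
  ]
}}

```text
clock: 10.43
position: [0.5016, -0.2261, 0.0517]
tcp_rot: [-2.294, 2.145, -0.004]
wrist_force: [-0.2, -0.4, 0.6]
finger_gap: 1.001
grasp_force: 0.0
```

Request:
{"method": "step_arm", "body": {
  "series": [
    [[0,0,0,0,0,0,-1],[0,0,0,0,0,0,-1],[0,0,0,0,0,0,-1],[0,0,0,0,0,0,-1],[0,0,0,0,0,0,-1],[0,0,0,0,0,0,-1],[0,0,0,0,0,0,-1],[0,0,0,0,0,0,-1]]
  ]
}}

```text
clock: 11.1
position: [0.5008, -0.2258, 0.0501]
tcp_rot: [-2.294, 2.146, -0.001]
wrist_force: [-0.5, 0.4, 2.6]
finger_gap: 0.246
grasp_force: 58.5
```

```bash
cat > path.py <<'E'
from fit import *
O=np.array([.4845,.0295]);A=.0655
B=.09*np.pi/2
def C(u): # u=0 at track (0,-90)
    if u<0: return np.array([0,-.09+u])
    if u<B: a=u/.09; return np.array([.09-.09*np.cos(a),-.09+.09*np.sin(a)])
    return np.array([.09+u-B,0])
from scipy.optimize import brentq
def knob(u): # u = front pin position
    F=C(u);v=brentq(lambda v:np.linalg.norm(C(v)-F)-.08,u-.12,u-.0799)
    Rr=C(v);d=(F-Rr)/.08;k=Rr-.085*d
    return np.r_[R2(A)@k+O,np.arctan2(d[1],d[0])+A],(F+Rr)/2
if __name__=='__main__':
    s=manip.sense();print(s['position'],s['wrist_force'])
    u0=.0005;tot=np.zeros(3);p0=knob(u0)[0]
    print(u0,p0)
    for u in np.arange(.01,.36,.01):
        p,c=knob(u);w=(p-p0)/[.04,.04,np.radians(6)];inc=np.round(w-tot,2);tot+=inc
        print(round(u,3),np.round(p,4),np.round(c,3),inc)
E
python3 path.py
```

```text
[ 0.50078109 -0.2257784   0.05012466] [-0.46457903  0.37616081  2.61609996]
0.0005 [ 0.50115636 -0.22445436  1.63627897]
0.01 [ 0.4999 -0.215   1.6294] [ 0.   -0.12] [-0.03  0.24 -0.07]
0.02 [ 0.4975 -0.2053  1.6086] [ 0.001 -0.11 ] [-0.06  0.24 -0.19]
0.03 [ 0.494  -0.1956  1.5743] [ 0.002 -0.1  ] [-0.09  0.24 -0.33]
0.04 [ 0.4893 -0.186   1.5268] [ 0.004 -0.091] [-0.12  0.24 -0.46]
0.05 [ 0.4836 -0.1762  1.4663] [ 0.007 -0.082] [-0.14  0.25 -0.57]
0.06 [ 0.4768 -0.1659  1.393 ] [ 0.01  -0.073] [-0.17  0.25 -0.7 ]
0.07 [ 0.469  -0.1549  1.3069] [ 0.013 -0.065] [-0.19  0.28 -0.83]
0.08 [ 0.4604 -0.1426  1.2073] [ 0.017 -0.057] [-0.22  0.31 -0.95]
0.09 [ 0.4514 -0.1288  1.0969] [ 0.021 -0.049] [-0.22  0.34 -1.05]
0.1 [ 0.444  -0.1141  0.9857] [ 0.026 -0.041] [-0.19  0.37 -1.06]
0.11 [ 0.4382 -0.0986  0.8746] [ 0.032 -0.034] [-0.14  0.39 -1.06]
0.12 [ 0.4341 -0.0826  0.7635] [ 0.038 -0.028] [-0.11  0.4  -1.06]
0.13 [ 0.4319 -0.0662  0.6524] [ 0.045 -0.023] [-0.05  0.41 -1.07]
0.14 [ 0.4315 -0.0497  0.5413] [ 0.053 -0.018] [-0.01  0.41 -1.06]
0.15 [ 0.4332 -0.0334  0.434 ] [ 0.061 -0.01
[... 541 characters left out ...]
0.5081 0.031  0.0655] [0.149 0.   ] [0.25 0.02 0.  ]
0.25 [0.5181 0.0317 0.0655] [0.159 0.   ] [0.25 0.01 0.  ]
0.26 [0.528  0.0324 0.0655] [0.169 0.   ] [0.25 0.02 0.  ]
0.27 [0.538  0.033  0.0655] [0.179 0.   ] [0.25 0.02 0.  ]
0.28 [0.548  0.0337 0.0655] [0.189 0.   ] [0.25 0.01 0.  ]
0.29 [0.558  0.0343 0.0655] [0.199 0.   ] [0.25 0.02 0.  ]
0.3 [0.5679 0.035  0.0655] [0.209 0.   ] [0.25 0.02 0.  ]
0.31 [0.5779 0.0356 0.0655] [0.219 0.   ] [0.25 0.01 0.  ]
0.32 [0.5879 0.0363 0.0655] [0.229 0.   ] [0.25 0.02 0.  ]
0.33 [0.5979 0.0369 0.0655] [0.239 0.   ] [0.25 0.01 0.  ]
0.34 [0.6079 0.0376 0.0655] [0.249 0.   ] [0.25 0.02 0.  ]
0.35 [0.6178 0.0382 0.0655] [0.259 0.   ] [0.25 0.02 0.  ]
```

Request:
{"method": "step_arm", "body": {
  "series": [
    [[-0.01,0.13,0,0,0,-0.03,-1],[-0.01,0.14,0,0,0,-0.04,-1],[-0.03,0.12,0,0,0,-0.09,-1],[-0.03,0.12,0,0,0,-0.1,-1],[-0.04,0.12,0,0,0,-0.15,-1],[-0.05,0.12,0,0,0,-0.18,-1],[-0.06,0.12,0,0,0,-0.22,-1],[-0.06,0.12,0,0,0,-0.24,-1]]
  ]
}}

```text
clock: 11.77
position: [0.489, -0.1857, 0.0501]
tcp_rot: [-2.171, 2.27, -0.001]
wrist_force: [-0.2, -3.4, 4.1]
finger_gap: 0.239
grasp_force: 58.8
```

Request:
{"method": "step_arm", "body": {
  "series": [
    [[-0.07,0.12,0,0,0,-0.28,-1],[-0.07,0.13,0,0,0,-0.29,-1],[-0.08,0.12,0,0,0,-0.34,-1],[-0.09,0.13,0,0,0,-0.36,-1],[-0.09,0.14,0,0,0,-0.41,-1],[-0.1,0.14,0,0,0,-0.42,-1],[-0.11,0.15,0,0,0,-0.47,-1],[-0.11,0.16,0,0,0,-0.48,-1],[-0.11,0.17,0,0,0,-0.52,-1],[-0.11,0.17,0,0,0,-0.53,-1]]
  ]
}}

```text
clock: 12.6
position: [0.4509, -0.1285, 0.05]
tcp_rot: [1.636, -2.682, 0.0]
wrist_force: [-2.1, -1.8, 4.9]
finger_gap: 0.244
grasp_force: 58.9
```

Request:
{"method": "step_arm", "body": {
  "series": [
    [[-0.1,0.18,0,0,0,-0.53,-1],[-0.09,0.19,0,0,0,-0.53,-1],[-0.07,0.19,0,0,0,-0.53,-1],[-0.07,0.2,0,0,0,-0.53,-1],[-0.06,0.2,0,0,0,-0.53,-1],[-0.05,0.2,0,0,0,-0.53,-1],[-0.03,0.2,0,0,0,-0.53,-1],[-0.02,0.21,0,0,0,-0.54,-1],[-0.01,0.2,0,0,0,-0.53,-1],[0,0.21,0,0,0,-0.53,-1],[0.01,0.2,0,0,0,-0.51,-1],[0.03,0.21,0,0,0,-0.51,-1]]
  ]
}}

```text
clock: 13.6
position: [0.4323, -0.0325, 0.0499]
tcp_rot: [0.675, -3.068, -0.001]
wrist_force: [-3.4, -1.6, 5.4]
finger_gap: 0.244
grasp_force: 58.9
```

Request:
{"method": "step_arm", "body": {
  "series": [
    [[0.05,0.18,0,0,0,-0.46,-1],[0.06,0.19,0,0,0,-0.46,-1],[0.07,0.17,0,0,0,-0.39,-1],[0.08,0.17,0,0,0,-0.39,-1],[0.09,0.15,0,0,0,-0.33,-1],[0.1,0.14,0,0,0,-0.32,-1],[0.1,0.12,0,0,0,-0.25,-1],[0.11,0.11,0,0,0,-0.25,-1],[0.12,0.09,0,0,0,-0.18,-1],[0.12,0.08,0,0,0,-0.18,-1],[0.12,0.06,0,0,0,-0.11,-1],[0.12,0.05,0,0,0,-0.11,-1],[0.12,0.03,0,0,0,-0.05,-1],[0.12,0.02,0,0,0,-0.04,-1]]
  ]
}}

```text
clock: 14.77
position: [0.4875, 0.0306, 0.0499]
tcp_rot: [0.106, -3.139, -0.003]
wrist_force: [-3.8, 1.9, 6.2]
finger_gap: 0.236
grasp_force: 59.1
```

Request:
{"method": "step_arm", "body": {
  "series": [
    [[0.13,0,0,0,0,-0.01,-1],[0.13,0,0,0,0,0,-1],[0.13,0.01,0,0,0,0,-1],[0.13,0.01,0,0,0,0,-1],[0.13,0.01,0,0,0,0,-1],[0.13,0.01,0,0,0,0,-1],[0.13,0.01,0,0,0,0,-1],[0.13,0.01,0,0,0,0,-1],[0.13,0.01,0,0,0,0,-1],[0.1,0.01,0,0,0,0,-1],[0,0,0,0,0,0,-1],[0,0,0,0,0,0,-1]]
  ]
}}

```text
clock: 15.77
position: [0.5391, 0.0339, 0.0498]
tcp_rot: [-0.104, 3.139, 0.003]
wrist_force: [-0.1, 3.4, 3.7]
finger_gap: 0.249
grasp_force: 58.8
```

Request:
{"method": "step_arm", "body": {
  "series": [
    [[0.05,0.01,0,0,0,0,-1],[0.05,0.01,0,0,0,0,-1],[0.05,0.01,0,0,0,0,-1],[0.05,0.01,0,0,0,0,-1],[0.05,0,0,0,0,0,-1],[0.05,0,0,0,0,0,-1],[0.05,0,0,0,0,0,-1],[0.05,0,0,0,0,0,-1]]
  ]
}}

```text
clock: 16.43
position: [0.554, 0.0349, 0.0499]
tcp_rot: [0.104, -3.138, -0.002]
wrist_force: [-6.5, 4.5, 8.5]
finger_gap: 0.243
grasp_force: 59.2
```

Request:
{"method": "step_arm", "body": {
  "series": [
    [[0.04,0.01,0,0,0,0,-1],[0.04,0.01,0,0,0,0,-1],[0.04,0.01,0,0,0,0,-1],[0.04,0.01,0,0,0,0,-1]]
  ]
}}

```text
clock: 16.77
position: [0.5604, 0.0359, 0.0499]
tcp_rot: [0.103, -3.138, -0.0]
wrist_force: [-5.1, 1.1, 6.9]
finger_gap: 0.243
grasp_force: 59.1
```

Request:
{"method": "step_arm", "body": {
  "series": [
    [[0.04,0,0,0,0,0,-1],[0.04,0,0,0,0,0,-1],[0.04,0,0,0,0,0,-1],[0.04,0.01,0,0,0,0,-1]]
  ]
}}

```text
clock: 17.1
position: [0.5668, 0.0362, 0.0499]
tcp_rot: [0.103, -3.138, -0.0]
wrist_force: [-4.8, 1.4, 7.1]
finger_gap: 0.243
grasp_force: 59.1
```

Request:
{"method": "step_arm", "body": {
  "series": [
    [[0.04,0,0,0,0,0,-1],[0.04,0,0,0,0,0,-1],[0.04,0.01,0,0,0,0,-1],[0.04,0,0,0,0,0,-1]]
  ]
}}

```text
clock: 17.43
position: [0.573, 0.0365, 0.0499]
tcp_rot: [0.104, -3.138, 0.0]
wrist_force: [-5.3, 1.6, 7.5]
finger_gap: 0.244
grasp_force: 59.2
```

Request:
{"method": "step_arm", "body": {
  "series": [
    [[0.04,0,0,0,0,0,-1],[0.04,0,0,0,0,0,-1],[0.04,0.01,0,0,0,0,-1],[0.03,0,0,0,0,0,-1]]
  ]
}}

```text
clock: 17.77
position: [0.5788, 0.0369, 0.0499]
tcp_rot: [0.103, -3.137, 0.0]
wrist_force: [-8.5, 2.0, 8.4]
finger_gap: 0.238
grasp_force: 59.3
```

Request:
{"method": "step_arm", "body": {
  "series": [
    [[0.03,0,0,0,0,0,-1],[0.03,0,0,0,0,0,-1],[0.03,0.01,0,0,0,0,-1]]
  ]
}}

```text
clock: 18.02
position: [0.5826, 0.0373, 0.05]
tcp_rot: [0.103, -3.138, 0.0]
wrist_force: [-5.8, 0.9, 7.7]
finger_gap: 0.238
grasp_force: 59.2
```

Request:
{"method": "step_arm", "body": {
  "series": [
    [[0.03,0,0,0,0,0,-1],[0.03,0,0,0,0,0,-1],[0.03,0,0,0,0,0,-1]]
  ]
}}

```text
clock: 18.27
position: [0.5863, 0.0375, 0.0499]
tcp_rot: [0.104, -3.138, -0.0]
wrist_force: [-5.6, 2.7, 6.4]
finger_gap: 0.245
grasp_force: 59.2
```

Request:
{"method": "step_arm", "body": {
  "series": [
    [[0.03,0.01,0,0,0,0,-1],[0.03,0,0,0,0,0,-1],[0.03,0,0,0,0,0,-1]]
  ]
}}

```text
clock: 18.52
position: [0.5901, 0.0378, 0.05]
tcp_rot: [0.104, -3.139, -0.0]
wrist_force: [-4.1, 2.2, 5.8]
finger_gap: 0.242
grasp_force: 59.1
```

Request:
{"method": "step_arm", "body": {
  "series": [
    [[0.03,0,0,0,0,0,-1],[0.03,0,0,0,0,0,-1],[0.03,0.01,0,0,0,0,-1]]
  ]
}}

```text
clock: 18.77
position: [0.5926, 0.0379, 0.0499]
tcp_rot: [0.103, -3.136, 0.001]
wrist_force: [-14.8, 0.9, 11.5]
finger_gap: 0.24
grasp_force: 59.5
```

Request:
{"method": "step_arm", "body": {
  "series": [
    [[0.01,0,0,0,0,0,-1]]
  ]
}}

```text
clock: 18.85
position: [0.5925, 0.0378, 0.0499]
tcp_rot: [0.103, -3.135, 0.001]
wrist_force: [-14.0, 1.4, 12.0]
finger_gap: 0.239
grasp_force: 59.6
```

Run:
```python
from h import *
a=snap('scene');b=snap('side')
A=cv2.resize(a[85:145,225:295],None,fx=5.6,fy=5.6,interpolation=cv2.INTER_CUBIC)
B=cv2.resize(b[250:325,130:240],None,fx=7,fy=7,interpolation=cv2.INTER_CUBIC)[:, :400*2]
o=np.zeros((600,800,3),np.uint8)
B=cv2.resize(b[262:322,132:202],None,fx=5.6,fy=5.6,interpolation=cv2.INTER_CUBIC)
o[:A.shape[0],:A.shape[1]]=A;o[:B.shape[0],400:400+B.shape[1]]=B
C=cv2.resize(b[205:325,130:330],None,fx=2,fy=2);o[345:345+C.shape[0],0:C.shape[1]]=C
cv2.imwrite('pics/d.png',o[:,:,::-1])
s=manip.sense();print(s['wrist_force'],s['position'])
```

```text
[-11.67429033   1.57813259  11.26328681] [0.59253554 0.03778372 0.04990262]
```

View pics/d.png

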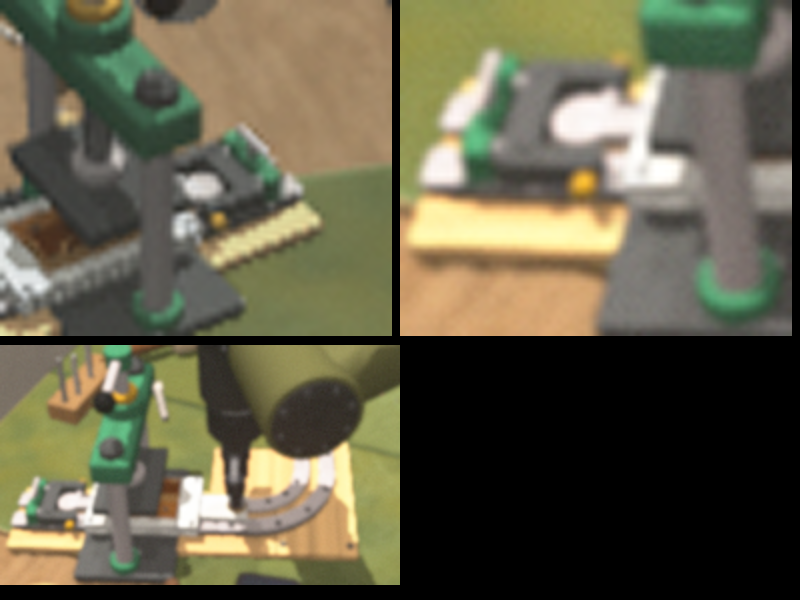

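The head, at (580,115) in the right crop, is just level with the sprung balls. A gap still remains to the stop face at about (552,115), so this resistance is the catch and not the stop.

Request:
{"method": "step_arm", "body": {
  "series": [
    [[0.03,0,0,0,0,0,-1],[0.02,0,0,0,0,0,-1]]
  ]
}}

```text
clock: 19.12
position: [0.5926, 0.0377, 0.0499]
tcp_rot: [0.103, -3.13, 0.002]
wrist_force: [-26.0, 3.3, 18.8]
finger_gap: 0.244
grasp_force: 60.3
```

Request:
{"method": "step_arm", "body": {
  "series": [
    [[-0.06,0,0,0,0,0,-1]]
  ]
}}

```text
clock: 19.2
position: [0.5925, 0.0379, 0.0499]
tcp_rot: [0.103, -3.136, 0.001]
wrist_force: [-2.6, 0.3, 5.0]
finger_gap: 0.242
grasp_force: 59.0
```

Run:
```python
from fit import *
s=manip.sense();print(s['wrist_force'],s['position'],s['moment'])
O=np.array([.4845,.0295]);A=.0655
k=R2(A).T@(s['position'][:2]-O);print('knob track',k)
for off in (125,245,230,215):
    w=np.r_[R2(A)@(k+[off/1000,0])+O,.035]
    q=proj('side',w)[0];p=proj('scene',w)[0];print(off,'side crop',(q-[132,262])*5.6+[400,0],'scene crop',(p-[225,85])*5.6)
for uv,z in (((552,115),.04),((582,183),.035),((625,118),.04)):
    w=ray('side',((uv[0]-400)/5.6+132,uv[1]/5.6+262),z);print(uv,R2(A).T@(w[:2]-O))
```

```text
[-2.57804438  0.25615622  5.02259699] [0.59250776 0.03788007 0.04994339] [0.03911481 0.53580938 0.29941971]
knob track [0.10832465 0.00129265]
125 side crop [793.98071044 127.74792716] scene crop [ 77.34073376 236.84318788]
245 side crop [551.08086792 121.10787612] scene crop [215.12024685 183.87599568]
230 side crop [581.37426368 121.93599396] scene crop [198.28512889 190.3479951 ]
215 side crop [611.68735938 122.76465034] scene crop [181.34148782 196.86171454]
(552, 115) [0.35203803 0.00208166]
(582, 183) [0.32894871 0.04103272]
(625, 118) [0.31587559 0.0027585 ]
```

The geometry puts the nose at 353 mm along the leg, with the head past the balls at 329 mm. Contact is rigid with no movement, so it's home. I'll confirm with a light press, then release.

Request:
{"method": "step_arm", "body": {
  "series": [
    [[0.02,0,0,0,0,0,-1],[0,0,0,0,0,0,-1]]
  ]
}}

```text
clock: 19.37
position: [0.5926, 0.0378, 0.0499]
tcp_rot: [0.103, -3.134, 0.001]
wrist_force: [-13.4, 0.8, 11.3]
finger_gap: 0.244
grasp_force: 59.5
```

Request:
{"method": "step_arm", "body": {
  "series": [
    [[-0.01,0,0,0,0,0,-1],[0,0,0,0,0,0,-0.3],[0,0,0,0,0,0,0.2],[0,0,0,0,0,0,1],[0,0,0,0,0,0,1],[0,0,0,0,0,0,1],[0,0,0,0,0,0,1],[0,0,0.3,0,0,0,1],[0,0,0.6,0,0,0,1],[0,0,0.8,0,0,0,1],[-0.2,0,0.8,0,0,0,1],[-0.3,0,0.8,0,0,0,1],[-0.3,0,0.5,0,0,0,1],[0,0,0.2,0,0,0,1],[0,0,0,0,0,0,1],[0,0,0,0,0,0,1]]
  ]
}}

```text
clock: 20.7
position: [0.563, 0.0381, 0.2094]
tcp_rot: [0.103, -3.14, -0.001]
wrist_force: [0.4, 0.2, 0.2]
finger_gap: 1.002
grasp_force: 0.0
```

Run:
```python
from h import *
s=manip.sense();print(s['clock'],s['wrist_force'],s['position'])
w=snap('wrist');b=snap('side');a=snap('scene')
o=np.zeros((600,800,3),np.uint8)
o[:300,:400]=cv2.resize(w,(400,300))
B=cv2.resize(b[262:322,132:202],None,fx=5.6,fy=5.6,interpolation=cv2.INTER_CUBIC);o[:B.shape[0],402:402+B.shape[1]]=B
A=cv2.resize(a[85:245,165:295],None,fx=1.6,fy=1.6);o[340:340+A.shape[0],:A.shape[1]]=A
C=cv2.resize(b[205:325,130:330],None,fx=2,fy=2);o[350:350+C.shape[0],400:800]=C
cv2.imwrite('pics/e.png',o[:,:,::-1])
```

```text
20.7 [0.35612879 0.17536392 0.18617238] [0.56302221 0.03807978 0.20936802]
```

View pics/e.png

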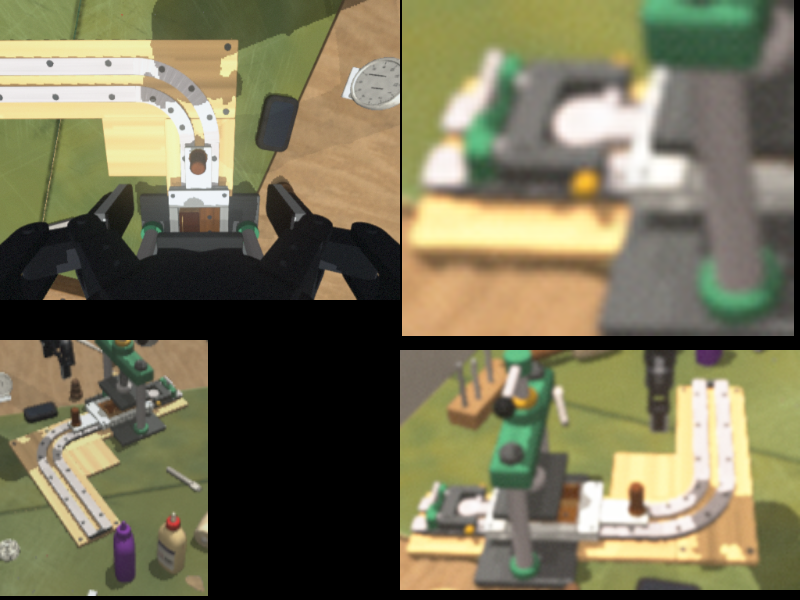

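The carrier stayed put after release, with the knob unchanged, the head past the balls and both bottles upright. I'm handing in.

```bash
python3 -c "
from bench import manip
print(manip.job_done())"
```

```text
the job is handed in; nothing more can be done
None
```

I handed the job in at about 21 s: the corner piece lies flat in the nest, and the carrier's head is past the catch and rigidly against the stop. I pressed the stop to 26 N at the wrist, above its 20 N slip limit with sliding friction included, but saw no movement; the interlock was not read directly, and the glue bottle is still standing.

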